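Take the filter plate out of the air cleaner and show it over the dust tray

TASK

Lift the hinged hood of the small grey air cleaner fully up so that it stays open, and draw the filter plate (the one with the long bar grip, not the baffle plate with the small round stud) up out of its guides. Then hold it upright, with its lower edge at least 10 cm above the bench, centred over the wooden dust tray and in line with the tray's long sides, and finish while still holding it there, still and touching nothing else. Leave the baffle plate in its place and do not disturb the other things on the bench.

Things in the scene. Friction and masses are not known exactly. Their poses are not given: they have to be found in the camera images.
- cleaner: bench-top air cleaner, fixed to the bench: grey open-topped casing 110 (x) x 164 (y) x 90 (z) mm, walls 5 mm, inside floor 5 mm above the bench; louvres and a round switch on its front, which looks along its own -x. Origin: centre of its underside on the bench. Two upright guide channels inside, at y = +38 and y = -38 mm, each holds one plate (plates lie along the casing's x); which plate is in which differs.
- flap (a joint): hinge of the hood that covers the casing, rad: 0 = shut, grows as the front edge goes up and away to the rear, stop at 1.7 (just past upright); 1.2 counts as open. It may start slightly ajar. The hinge is stiff by friction, so the hood stays where it is left; lifting by the bar takes about 2 N. Hood: 114 x 168 mm, 32 mm high above the casing's rim, with front and side skirts, so that shut it is 122 mm above the bench.
- flap_bar (a point): middle of the round steel pull bar on the hood's front: bar 10 mm thick, along the casing's y, 76 mm clear between its two stays, 35 mm clear gap between the bar and the hood's front; 102 mm above the bench when shut; 152 mm before and 12 mm above the hinge line. The bar can turn between the fingers while they pinch it from above.
- flap_hinge (a point): middle of the hinge line, which runs along the casing's y at the top of its rear wall, 55 mm behind its centre and 90 mm above the bench; moves with the casing; its axes are those of the casing
- filter_plate: the filter plate to take out: aluminium frame with white pleats, 90 (x) x 10 (y) x 76 (z) mm, 0.08 to 0.18 kg; on top stands an aluminium bar grip 44 (x) x 12 (y) x 30 mm (from 76 to 106 mm above the lower edge). Origin: centre of its lower edge; z is up. It stands on the casing's floor, loose in its guides by 2 mm a side, with 21 mm of the grip above the casing's rim, hidden while the hood is shut. It slides straight up; it is free of the casing once raised by 90 mm.
- filter_grip (a point): point in the filter plate's bar grip, 95 mm above the plate's lower edge, 11 mm below the grip's top
- baffle_plate: the other plate, to be left alone: same frame with a plain aluminium sheet, and a round stud 16 mm across and 30 mm high on top instead of the bar grip. Origin: centre of its lower edge
- tray: wooden open dust tray, fixed to the bench, 170 (x, long) x 90 (y) x 30 (z) mm, walls 6 mm. Origin: centre of its underside. It stands to the left or right of the cleaner
- pot: bystander: small round pot, 58 mm across, 50 mm high; origin at its underside
- block: bystander: sanding block 65 x 101 x 32 mm; origin at its underside
- rule: bystander: pocket tape measure 35 x 70 x 60 mm; origin at its underside
- gouge: bystander: carving gouge with wooden handle, 24 x 206 x 22 mm, lying between cleaner and tray; origin at its underside

How it is judged (in metres and radians):
On the way, in this order (a step that is already met when the one before it is completed fails the run):
1. the hood is lifted open, the filter plate still in the casing (value of joint flap above 1.2 rad and z of filter_plate in the frame of cleaner below 0.03 m), for 0.2 s.
2. the filter plate is drawn up out of the casing in the fingers (z of filter_plate in the frame of cleaner above 0.09 m and contact force between the fingers and filter_plate above 0.5 N), for 0.1 s.
At the end, for the whole second after the job is handed in: Filter plate gripped and still, touching neither cleaner nor tray, upright within 0.26 rad, lower edge 95 mm or more above the bench, centre within 30 mm (level) and length within 0.26 rad of the tray's; hood open 1.2 rad or more, baffle plate in its guides (height (world z) of filter_plate above 0.095 m and horizontal distance between filter_plate and tray below 0.03 m and angle between the x axis of filter_plate and the x axis of tray, either way round below 0.26 rad and angle between filter_plate's own z axis and vertical below 0.26 rad and linear speed of filter_plate below 0.03 m/s and contact force between the fingers and filter_plate above 0.5 N and contact force between filter_plate and cleaner below 0.05 N and contact force between filter_plate and tray below 0.05 N and value of joint flap above 1.2 rad and z of baffle_plate in the frame of cleaner below 0.015 m); the arm keeps its last pose, push and grip.
It fails at once if the baffle plate is drawn out of its place (z of baffle_plate in the frame of cleaner above 0.03 m).
It fails at once if a bystander (pot, sanding block, tape measure, gouge) is pushed away by more than 3 cm (distance of any of pot, block, rule, gouge from where it was at the start of the episode above 0.03 m).
It also fails if it takes over 64 s, if anything falls off the work surface, if the arm or the gripper's body presses on something with over 40 N, if the wrist force passes 120 N, or if a joint passes its speed limit or range.

ROBOT

A 6-joint arm with a two-finger parallel gripper is mounted at the origin on a cart in front of the work surface, level with it; the furniture and walls round the work are solid. World frame = base frame: x ahead of the robot, y to its left, z up, the work surface at z = 0. Lengths are in m, angles in degrees, forces in N, time in s.
With the tool pointing down it reaches from about 0.4 to 0.825 m from the base axis. Payload 7 kg.
Tool frame: the origin (TCP) lies between the finger pads; the fingertips stand 19 mm ahead of it and the grasp point (between the pads) is the TCP; z points along the fingers, y is the line along which they close (so a half turn about z gives the same grasp; the last joint's range is limited). The gripper opens to 88 mm and grips with 3 to 60 N. Pads are 19 mm wide; open, the fingers measure 130 mm over their backs; the gripper's body (78 mm by 193 mm) begins 47 mm behind the grasp point.
Start: joints at [-48.237, 20.546, 0.682, 0, -70.136, -16.507], TCP at [0.288, -0.61, 0.246] pointing down, gripper open.
Joint ranges: [-176.03, 176.03], [-82.01, 121.73], [-58.28, 71.71], [-173.87, 95.51], [-174.79, -0.11], [-173.66, 173.66]. Speed limits (degrees/s): [136.94, 136.94, 172.46, 180, 180, 180].

INTERFACE

Orientations are given as [roll, pitch, yaw] about the fixed x, y, z axes, in that order (R = Rz(yaw) Ry(pitch) Rx(roll)).
In Python, from plant import r gives the robot as it stands. The module is installed in compiled form; this text tells all that it offers.
- The arm moves only by the shell command python3 -m pendant 'ROWS' [OPENING] [FORCE]. ROWS is JSON, a list of rows, each a list of 6 numbers: the shift along the tool's x, y, z in mm, then the turn, a rotation vector about the tool's x, y, z in rad. In form: [[tx, ty, tz, wx, wy, wz], ...]. A call has 1 to 20 rows; each row is the pose to reach, as a shift and turn from the pose commanded when the call began, along the tool's axes at that moment; what a row does not reach only later rows make up. A row lasts 1/8 s, in which the tool goes at most 62.5 mm and 10.7 degrees, less where a joint would pass 70% of its speed; a pose out of reach is approached as far as the arm can. A call with a gripper value outside its range is refused whole. OPENING is the finger opening in mm, from 0 to 87.6, set as the call begins (- or left out, the last holds). The fingers move at their own pace and stop on an object; FORCE is the grip in N (left out, the last holds). Time passes only in rows, so rows that repeat a pose let the fingers close. It gives the time, the measured TCP pose, the force, the opening and the grip force at its end, in the units of the state.
- r.get_state(): the state, without advancing time (a new reading comes with each control period).
- r.capture(name): name is "side" or "top"; returns the picture (384x512x3 uint8, red, green, blue); there is no depth.
- r.camera_params(name): a dict with "mtx" (3x3 intrinsics, pixels), "distortion" ([k1, k2, p1, p2, k3] as OpenCV has them; the pictures are not rectified), "rvec" (rotation vector, rad) and "tvec" (3), from world to camera coordinates, as OpenCV has them. Camera axes: x right, y down, z forward; pixel columns grow to the right and rows downward; lengths in m; the calibration is good to about 2 mm. A picture is of the moment at which its call begins. camera_params takes no time and is no camera call.
- r.close_job(): hands the job in; it is judged then, once.
The state is a dict: "time_s": time; "joints": joint angles; "qd": joint speeds; "joint_torque": joint torques, N m; "tcp_pos": TCP position; "eef_rot": TCP orientation; "contact_force": force on the tool from outside, world axes, zero at the start; "moment": the same for the moment, N m; "gripper_width": finger opening in m; "gripper_force": force on a finger pad.
Only numpy, scipy, OpenCV 4.12 (cv2) and the standard library are available. Lean on these libraries where they do the work, as an engineer would, in place of code of your own. Each camera call takes 0.05 s, during which the arm holds its last target. There are 200 camera calls.

## Working session

There is one attempt and no reset: what is moved stays moved. The work goes in short steps, Python scripts to look and compute and a shell command to move; the robot and the scene stay as the last step left them, time stands still between calls to the robot, and variables do not carry over. Pictures are saved under pics/ and viewed, at most 13 in all, crops included, and the job is handed in when it is done.

```bash
mkdir -p pics; python3 - <<'E'
from plant import r
import cv2
for n in ("top","side"):
    cv2.imwrite(f"pics/{n}0.png",r.capture(n)[:,:,::-1])
    p=r.camera_params(n);print(n,p)
s=r.get_state();print(s['time_s'],s['tcp_pos'],s['eef_rot'],s['gripper_width'],s['contact_force'])
E
```

```text
top {'mtx': array([[421.87864846,   0.        , 258.83533749],
       [  0.        , 421.87864846, 193.11833586],
       [  0.        ,   0.        ,   1.        ]]), 'distortion': array([-0.15004086,  0.        ,  0.        ,  0.        ,  0.        ]), 'rvec': array([ 2.2296791 , -2.17820229,  0.07043788]), 'tvec': array([-0.15268441,  0.63888605,  1.08709339])}
side {'mtx': array([[373.20955076,   0.        , 261.99574972],
       [  0.        , 373.20955076, 192.10317564],
       [  0.        ,   0.        ,   1.        ]]), 'distortion': array([-0.06211338,  0.        ,  0.        ,  0.        ,  0.        ]), 'rvec': array([ 0.05238641,  2.71918245, -1.52915498]), 'tvec': array([0.66494739, 0.11889067, 0.83667859])}
0.1 [ 0.28778736 -0.61011866  0.24470307] [ 1.79913552e+02 -7.99740579e-03 -1.54751613e+02] 0.08772198310225443 [ 0.422825   -0.44281993 -1.21518612]
```

View pics/top0.png

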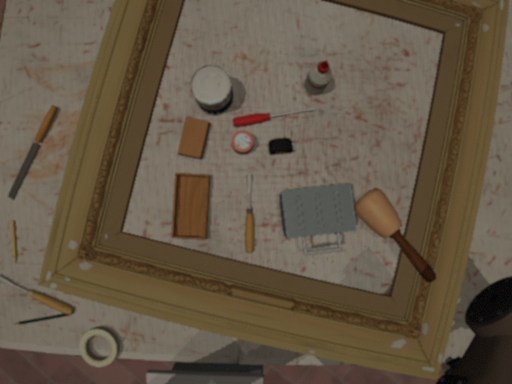

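View pics/side0.png

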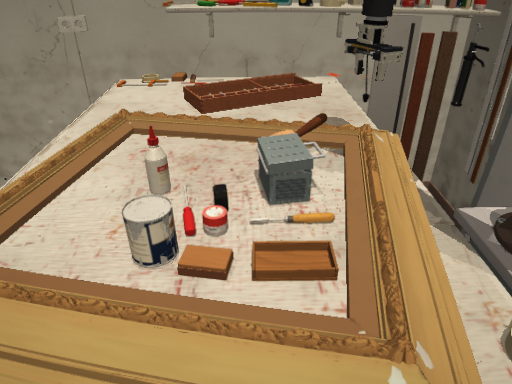

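Top: tray centred near (192,206), hood near (318,210) with its pull bar near (323,248). The gouge is at (250,215). I'll zoom in for accurate corners.

```bash
python3 - <<'E'
import cv2,numpy as np
a=cv2.imread("pics/top0.png")[165:262,165:365]; b=cv2.imread("pics/side0.png")[125:285,240:345]
a=cv2.resize(a,None,fx=4,fy=4,interpolation=cv2.INTER_CUBIC)
cv2.imwrite("pics/z1.png",a)
cv2.imwrite("pics/z2.png",cv2.resize(b,None,fx=3.75,fy=3.75,interpolation=cv2.INTER_CUBIC))
E
cat > h.py <<'E'
import cv2,numpy as np
from plant import r
def ray(n,u,v):
    p=r.camera_params(n);R=cv2.Rodrigues(p['rvec'])[0]
    x=cv2.undistortPoints(np.array([[[u,v]]],float),p['mtx'],p['distortion'])[0,0]
    return -R.T@p['tvec'],R.T@np.array([x[0],x[1],1])
def at(n,u,v,z):
    o,d=ray(n,u,v);return o+d*(z-o[2])/d[2]
def proj(n,P):
    p=r.camera_params(n);return cv2.projectPoints(np.array(P,float).reshape(-1,1,3),p['rvec'],p['tvec'],p['mtx'],p['distortion'])[0][:,0]
E
```

```text
(no output)
```

View pics/z1.png

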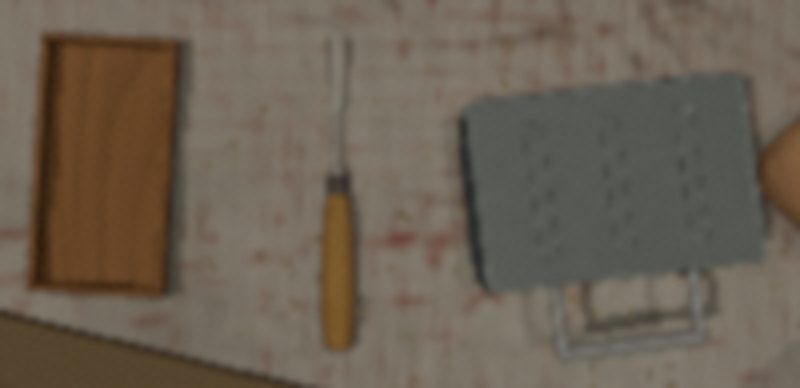

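View pics/z2.png

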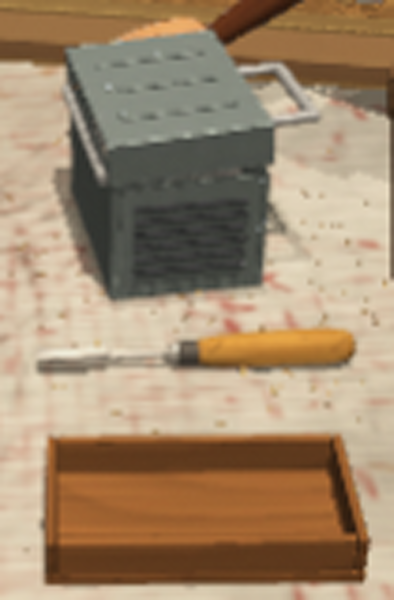

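Crop 1 (4×, offset 165,165): hood-top corners at (468,105), (745,73), (765,260), (490,290). Bar ends are at (565,350) and (697,337). Tray rim corners are at (43,36), (180,41), (167,293), (30,290).

```bash
python3 - <<'E'
from h import *
f=lambda u,v,z:at("top",165+(u-1.5)/4,165+(v-1.5)/4,z)
H=[f(*c,.122) for c in [(468,105),(745,73),(765,260),(490,290)]]
print(np.round(H,4)); print('sides',[round(np.linalg.norm(H[i]-H[(i+1)%4]),4) for i in range(4)])
e=H[0]-H[1]+H[3]-H[2];yaw=np.arctan2(-e[0],e[1]);print('hood c',np.mean(H,0),'yaw',np.degrees(yaw))
B=[f(*c,.102) for c in [(565,350),(697,337)]];print('bar',np.round(B,4),np.mean(B,0))
T=[f(*c,.03) for c in [(43,36),(180,41),(167,293),(30,290)]];print(np.round(T,4),[round(np.linalg.norm(T[i]-T[(i+1)%4]),4) for i in range(4)])
e=T[0]-T[3]+T[1]-T[2];print('tray c',np.mean(T,0),'yaw',np.degrees(np.arctan2(e[1],e[0])))
# side check: bar corner (right side end in crop z2)
g=lambda u,v:(240+(u-1.5)/3.75,125+(v-1.5)/3.75)
# intersect rays: bar outer-left corner from top and side
def tri(p,q):
    o1,d1=ray("top",*p);o2,d2=ray("side",*q);A=np.c_[d1,-d2];t=np.linalg.lstsq(A,o2-o1,rcond=None)[0]
    a,b=o1+d1*t[0],o2+d2*t[1];return (a+b)/2,np.linalg.norm(a-b)
t=lambda u,v:(165+(u-1.5)/4,165+(v-1.5)/4)
print('bar L end',tri(t(565,352),g(313,119)),'R end',tri(t(699,339),g(280,67)))
print('hood front-left',tri(t(490,290),g(270,128)),'front-right',tri(t(765,260),g(208,31)),'rear-left',tri(t(468,105),g(108,150)))
E
```

```text
[[ 0.6437 -0.1901  0.122 ]
 [ 0.6669 -0.356   0.122 ]
 [ 0.5554 -0.3698  0.122 ]
 [ 0.5346 -0.2054  0.122 ]]
sides [np.float64(0.1676), np.float64(0.1124), np.float64(0.1657), np.float64(0.1102)]
hood c [ 0.60017082 -0.28032741  0.122     ] yaw 7.574823541727964
bar [[ 0.4983 -0.2533  0.102 ]
 [ 0.5074 -0.3337  0.102 ]] [ 0.50280247 -0.29347716  0.102     ]
[[ 0.6872  0.0805  0.03  ]
 [ 0.6859 -0.0089  0.03  ]
 [ 0.523  -0.005   0.03  ]
 [ 0.5225  0.0839  0.03  ]] [np.float64(0.0894), np.float64(0.163), np.float64(0.0889), np.float64(0.1647)]
tray c [0.6046398  0.03762015 0.03      ] yaw -1.278826607895385
bar L end (array([ 0.49621731, -0.25244818,  0.10675398]), np.float64(0.002546250287848929)) R end (array([ 0.50624827, -0.33293403,  0.11108202]), np.float64(0.0012999946084591867))
hood front-left (array([ 0.53428446, -0.20519539,  0.12355543]), np.float64(0.0009055743919313346)) front-right (array([ 0.55589134, -0.36892181,  0.12574598]), np.float64(0.0007528988228381735)) rear-left (array([ 0.64322384, -0.19035843,  0.11668829]), np.float64(0.001602132595913767))
```

```bash
cat >> h.py <<'E'
from scipy.spatial.transform import Rotation as Ro
def rel(p,yaw):
    s=r.get_state();R=Ro.from_euler('xyz',s['eef_rot'],degrees=True);G=Ro.from_euler('xyz',[180,0,yaw],degrees=True)
    print('at',np.round(s['tcp_pos'],4),np.round(s['eef_rot'],2),'->',np.round(1000*R.inv().apply(np.array(p)-s['tcp_pos']),1),np.round((R.inv()*G).as_rotvec(),3))
E
python3 -c "
from h import *
rel([.5025,-.293,.2],-82.4)"
```

```text
at [ 0.2878 -0.6101  0.2447] [ 1.7991e+02 -1.0000e-02 -1.5475e+02] -> [-329.5  195.2   45. ] [ 1.000e-03  1.000e-03 -1.263e+00]
```

```bash
python3 -m pendant '[[-55,30,0,0,0,-0.18],[-110,65,0,0,0,-0.36],[-165,98,0,0,0,-0.54],[-220,130,10,0,0,-0.72],[-275,163,20,0,0,-0.9],[-329,195,30,0,0,-1.08],[-329,195,45,0,0,-1.263],[-329,195,45,0,0,-1.263],[-329,195,45,0,0,-1.263],[-329,195,45,0,0,-1.263]]' 30 15
python3 - <<'E'
from h import *
rel([.5025,-.293,.108],-82.4)
im=r.capture("top")[:,:,::-1];sd=r.capture("side")[:,:,::-1]
a=cv2.resize(im[150:300,240:440],None,fx=2,fy=2,interpolation=cv2.INTER_CUBIC)
b=cv2.resize(sd[60:210,220:420],None,fx=2,fy=2,interpolation=cv2.INTER_CUBIC)
cv2.imwrite("pics/p3.png",np.hstack([a,b]))
E
```

```text
time_s: 1.35
tcp_pos: [0.5021, -0.2947, 0.2012]
eef_rot: [-180.0, -0.0, -82.6]
contact_force: [-0.2, -0.1, -0.0]
gripper_width: 0.0296
gripper_force: 0.0
at [ 0.5021 -0.2947  0.2012] [-1.7996e+02 -2.0000e-02 -8.2590e+01] -> [-1.7 -0.6 93.2] [-0.001 -0.    -0.003]
```

View pics/p3.png

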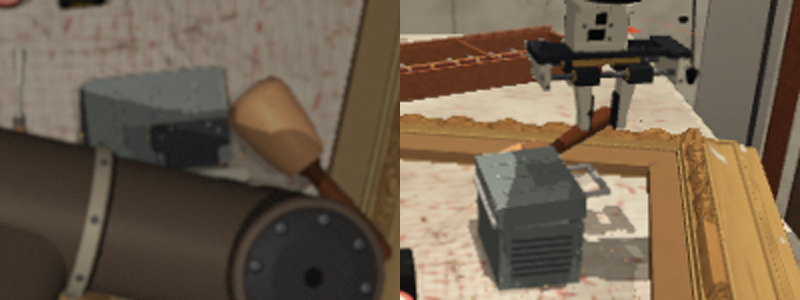

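The arm hides the top view. The side view shows the open fingers straight above the bar, with the closing line across it. I'll descend in stages and pinch.

```bash
python3 -m pendant '[[-2,0,20,0,0,0],[-2,0,40,0,0,0],[-2,0,55,0,0,0],[-2,0,68,0,0,0],[-2,0,80,0,0,0],[-2,0,88,0,0,0],[-2,0,93,0,0,0],[-2,0,93,0,0,0],[-2,0,93,0,0,0]]' 
python3 -m pendant '[[0,0,0,0,0,0],[0,0,0,0,0,0],[0,0,0,0,0,0],[0,0,0,0,0,0],[0,0,0,0,0,0],[0,0,0,0,0,0]]' 0 12
```

```text
time_s: 2.58
tcp_pos: [0.5024, -0.2918, 0.108]
eef_rot: [-180.0, -0.0, -82.4]
contact_force: [-0.2, 0.2, -0.1]
gripper_width: 0.03
gripper_force: 0.0
time_s: 3.32
tcp_pos: [0.5016, -0.2918, 0.1075]
eef_rot: [180.0, 0.0, -82.4]
contact_force: [-3.7, -1.0, 1.5]
gripper_width: 0.0097
gripper_force: 12.0
```

```bash
python3 -m pendant '[[0,-1,-5.5,0,0,0],[0,-1.7,-11.3,0,0,0],[0,-2.8,-17,0,0,0],[0,-4.2,-22.5,0,0,0],[0,-6,-29,0,0,0],[0,-8.2,-35.2,0,0,0],[0,-10.6,-41.5,0,0,0],[0,-13.3,-47.5,0,0,0],[0,-13.3,-47.5,0,0,0]]'
```

```text
time_s: 4.45
tcp_pos: [0.5159, -0.2899, 0.1557]
eef_rot: [-179.9, -0.0, -82.4]
contact_force: [-0.5, 0.3, 0.3]
gripper_width: 0.0093
gripper_force: 12.0
```

```bash
python3 -m pendant '[[0,-4,-8.2,0,0,0],[0,-8.5,-15.7,0,0,0],[0,-13.3,-23,0,0,0],[0,-18.6,-30.2,0,0,0],[0,-24.3,-37,0,0,0],[0,-30.4,-43.3,0,0,0],[0,-36.8,-49.4,0,0,0],[0,-43.6,-55.1,0,0,0],[0,-50.7,-60.4,0,0,0],[0,-50.7,-60.4,0,0,0]]'
python3 - <<'E'
from h import *
sd=r.capture("side")[:,:,::-1]
cv2.imwrite("pics/p4.png",cv2.resize(sd[30:210,200:400],None,fx=2.5,fy=2.5,interpolation=cv2.INTER_CUBIC))
E
```

```text
time_s: 5.7
tcp_pos: [0.5661, -0.283, 0.2163]
eef_rot: [-180.0, -0.0, -82.4]
contact_force: [-1.7, 5.3, 1.7]
gripper_width: 0.0088
gripper_force: 12.0
```

View pics/p4.png

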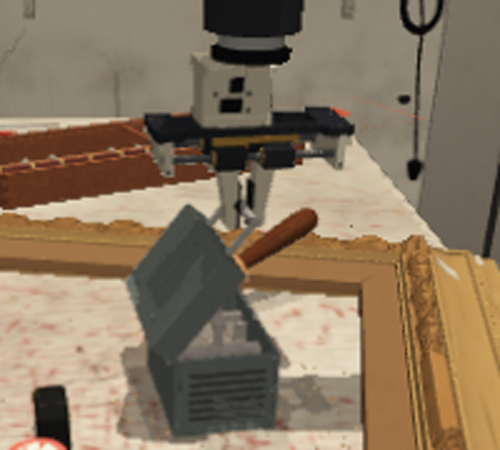

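Hood is about 50° open, with the bar held near the fingertips. I'll continue the arc, running about 4 mm lower.

```bash
python3 -m pendant '[[0,0,4,0,0,0],[0,-8,0,0,0,0],[0,-17,-4,0,0,0],[0,-27,-9,0,0,0],[0,-37,-13,0,0,0],[0,-47,-16,0,0,0],[0,-57,-18,0,0,0],[0,-57,-18,0,0,0]]'
```

```text
time_s: 6.75
tcp_pos: [0.6238, -0.2762, 0.2366]
eef_rot: [-179.8, -0.2, -82.3]
contact_force: [-1.6, 4.4, 10.3]
gripper_width: 0.0093
gripper_force: 12.0
```

```bash
python3 -m pendant '[[0,0,-4,0,0,0],[0,-8,-6,0,0,0],[0,-16,-7,0,0,0],[0,-24,-8,0,0,0],[0,-32,-8,0,0,0],[0,-38,-8,0,0,0],[0,-42,-8,0,0,0],[0,-42,-8,0,0,0]]'
python3 - <<'E'
from h import *
sd=r.capture("side")[:,:,::-1]
cv2.imwrite("pics/p5.png",cv2.resize(sd[30:210,200:400],None,fx=2.5,fy=2.5,interpolation=cv2.INTER_CUBIC))
E
```

```text
time_s: 7.75
tcp_pos: [0.6637, -0.2702, 0.2405]
eef_rot: [179.9, 0.0, -82.4]
contact_force: [0.6, -4.7, -15.3]
gripper_width: 0.0093
gripper_force: 12.0
```

View pics/p5.png

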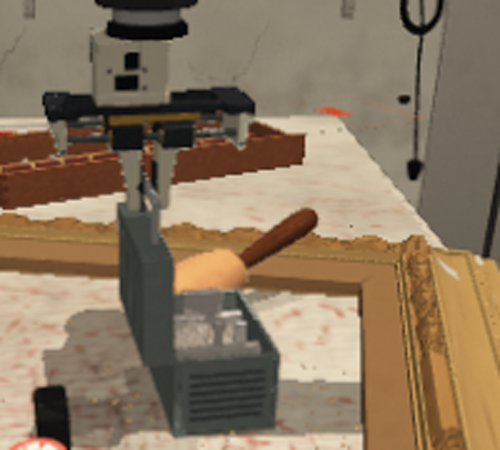

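Hood is upright. Release, rise clear, and swing right to free the top view while turning to the plate yaw.

```bash
python3 -m pendant '[[0,0,3,0,0,0],[0,0,3,0,0,0],[0,0,3,0,0,0],[0,0,3,0,0,0],[0,0,-10,0,0,0],[0,0,-25,0,0,0],[0,0,-45,0,0,0],[0,0,-70,0,0,0],[10,50,-80,0,0,0],[40,100,-80,0,0,0.18],[70,150,-80,0,0,0.36],[105,200,-80,0,0,0.54],[140,250,-80,0,0,0.72],[175,300,-80,0,0,0.9],[208,330,-80,0,0,1.08],[208,330,-80,0,0,1.26],[208,330,-80,0,0,1.44],[208,330,-80,0,0,1.571],[208,330,-80,0,0,1.571]]' 30 12
python3 - <<'E'
from h import *
im=r.capture("top")[:,:,::-1];sd=r.capture("side")[:,:,::-1];cv2.imwrite("pics/top6.png",im);cv2.imwrite("pics/side6.png",sd)
a=cv2.resize(im[150:270,265:365],None,fx=4,fy=4,interpolation=cv2.INTER_CUBIC)
b=cv2.resize(sd[90:210,240:340],None,fx=4,fy=4,interpolation=cv2.INTER_CUBIC)
cv2.imwrite("pics/p6.png",np.hstack([a,b]))
E
```

```text
time_s: 10.18
tcp_pos: [0.3642, -0.5203, 0.3227]
eef_rot: [-179.9, 0.1, -172.3]
contact_force: [0.0, 0.4, 0.2]
gripper_width: 0.0298
gripper_force: 0.0
```

View pics/p6.png

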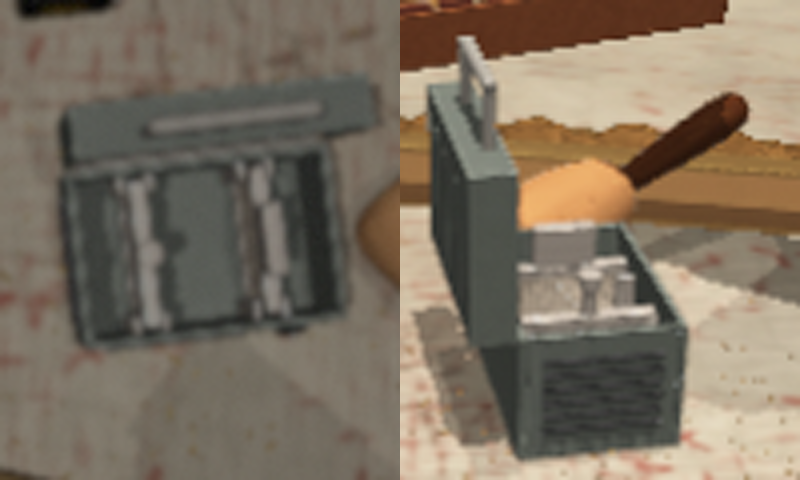

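Left plate (crop 153,255) has the round stud. The right plate has the bar grip, at (272,236), so the filter is at y = −38. Casing rim corners are at (62,176), (328,145), (347,317), (83,345).

```bash
python3 - <<'E'
from h import *
f=lambda u,v,z:at("top",265+(u-1.5)/4,150+(v-1.5)/4,z)
H=[f(*c,.09) for c in [(62,176),(328,145),(347,317),(83,345)]]
print(np.round(H,4),[round(np.linalg.norm(H[i]-H[(i+1)%4]),4) for i in range(4)]);c=np.mean(H,0)
e=H[0]-H[1]+H[3]-H[2];y=np.arctan2(-e[0],e[1]);print(c,np.degrees(y))
y=np.radians(7.6)
for cc in (c,[.5995,-.2805,0]): print('grip expected',cc[0]+.038*np.sin(y),cc[1]-.038*np.cos(y))
g=f(272,236,.111);print('grip seen',g,'stud',f(153,255,.111))
rel([g[0],g[1],.17],-172.4)
E
```

```text
[[ 0.6387 -0.1887  0.09  ]
 [ 0.6617 -0.353   0.09  ]
 [ 0.556  -0.3664  0.09  ]
 [ 0.5359 -0.2037  0.09  ]] [np.float64(0.1658), np.float64(0.1066), np.float64(0.1639), np.float64(0.1039)]
[ 0.59807583 -0.27796844  0.09      ] 7.521163408771165
grip expected 0.6031015762007661 -0.3156346265741563
grip expected 0.6045257428297707 -0.31816619052955863
grip seen [ 0.60452459 -0.3147591   0.111     ] stud [ 0.59159199 -0.24295313  0.111     ]
at [ 0.3642 -0.5202  0.3223] [-1.7995e+02  4.0000e-02 -1.7221e+02] -> [-265.8  171.1  152.4] [-0.001  0.001  0.003]
```

```bash
python3 -m pendant '[[-50,32,0,0,0,0.003],[-100,64,0,0,0,0.003],[-150,96,0,0,0,0.003],[-200,128,0,0,0,0.003],[-240,155,0,0,0,0.003],[-265,170,0,0,0,0.003],[-265,170,30,0,0,0.003],[-265,170,70,0,0,0.003],[-265,170,110,0,0,0.003],[-265,170,150,0,0,0.003],[-265,170,165,0,0,0.003],[-265,170,175,0,0,0.003],[-265,170,185,0,0,0.003],[-265,170,185,0,0,0.003]]' 32 12
python3 - <<'E'
from h import *
rel([.604,-.316,.102],-172.4)
sd=r.capture("side")[:,:,::-1]
cv2.imwrite("pics/p7.png",cv2.resize(sd[90:210,230:350],None,fx=4.5,fy=4.5,interpolation=cv2.INTER_CUBIC))
E
```

```text
time_s: 12.02
tcp_pos: [0.6043, -0.3165, 0.1366]
eef_rot: [-180.0, 0.0, -172.6]
contact_force: [0.1, -0.9, -0.7]
gripper_width: 0.032
gripper_force: 0.0
at [ 0.6043 -0.3165  0.1366] [-1.8000e+02  1.0000e-02 -1.7256e+02] -> [ 0.3  0.5 34.6] [-0.     0.    -0.003]
```

View pics/p7.png

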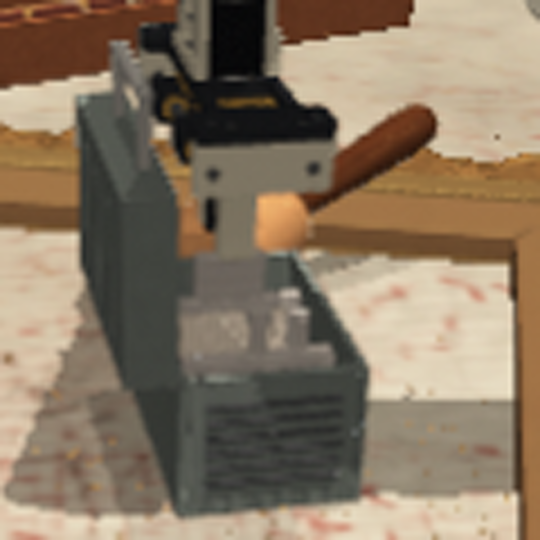

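The near finger (crop ~240,280) appears left (+x) of the grip bar's visible right end (~300,310). I'll check by projection.

```bash
python3 - <<'E'
from h import *
y=np.radians(7.6);ex=np.array([np.cos(y),np.sin(y),0]);ey=np.array([-np.sin(y),np.cos(y),0]);c=np.array([.5995,-.279,0])
def P(x,yy,z):return c+x*ex+yy*ey+[0,0,z]
pts={'gripfront':P(-.022,-.038,.111),'griprear':P(.022,-.038,.111),'stud':P(0,.038,.111),'rimFL':P(-.055,.082,.09),'rimFR':P(-.055,-.082,.09),'rimRL':P(.055,.082,.09),'tip near':P(0,-.038+.026,.1176)}
for k,v in pts.items():
    print(k,np.round((proj("side",v)[0]-[230,90])*4.5,0),'top6crop',np.round((proj("top",v)[0]-[265,150])*4,0))
E
```

```text
gripfront [258. 247.] top6crop [278. 271.]
griprear [188. 251.] top6crop [269. 198.]
stud [251. 303.] top6crop [149. 249.]
rimFL [363. 363.] top6crop [ 83. 346.]
rimFR [291. 245.] top6crop [347. 316.]
rimRL [171. 379.] top6crop [ 63. 167.]
tip near [233. 256.] top6crop [233. 239.]
```

The projection matches: the light panel at (195–262, 255–300) is the bar grip, centred under the finger, and the item at (297,315) is a guide. Descend and grip.

```bash
python3 -m pendant '[[1,0,8,0,0,0],[2,0,16,0,0,0],[2,0,24,0,0,0],[2,0,30,0,0,0],[2,0,34,0,0,0],[2,0,34,0,0,0]]'
python3 -m pendant '[[0,0,0,0,0,0],[0,0,0,0,0,0],[0,0,0,0,0,0],[0,0,0,0,0,0],[0,0,0,0,0,0],[0,0,0,0,0,0]]' 0 25
```

```text
time_s: 12.82
tcp_pos: [0.6022, -0.3167, 0.1021]
eef_rot: [180.0, -0.0, -172.6]
contact_force: [0.3, 0.8, 0.2]
gripper_width: 0.0319
gripper_force: 0.0
time_s: 13.58
tcp_pos: [0.6024, -0.3168, 0.1027]
eef_rot: [-180.0, 0.0, -172.6]
contact_force: [0.0, 0.8, 1.8]
gripper_width: 0.0116
gripper_force: 25.0
```

```bash
python3 -m pendant '[[0,0,-6,0,0,0],[0,0,-14,0,0,0],[0,0,-24,0,0,0],[0,0,-34,0,0,0],[0,0,-46,0,0,0],[0,0,-58,0,0,0],[0,0,-70,0,0,0],[0,0,-82,0,0,0],[0,0,-94,0,0,0],[0,0,-106,0,0,0],[0,0,-118,0,0,0],[0,0,-130,0,0,0],[0,0,-130,0,0,0],[0,0,-130,0,0,0]]'
python3 - <<'E'
from h import *
rel([.605,.038,.228],-181.3)
sd=r.capture("side")[:,:,::-1]
cv2.imwrite("pics/p8.png",cv2.resize(sd[50:210,220:380],None,fx=3,fy=3,interpolation=cv2.INTER_CUBIC))
E
```

```text
time_s: 15.32
tcp_pos: [0.6021, -0.3166, 0.232]
eef_rot: [180.0, -0.0, -172.6]
contact_force: [0.1, -0.1, -1.9]
gripper_width: 0.012
gripper_force: 25.0
at [ 0.6021 -0.3166  0.232 ] [ 1.7997e+02 -3.0000e-02 -1.7257e+02] -> [-48.8 351.2   4.2] [ 0.    -0.     0.152]
```

View pics/p8.png

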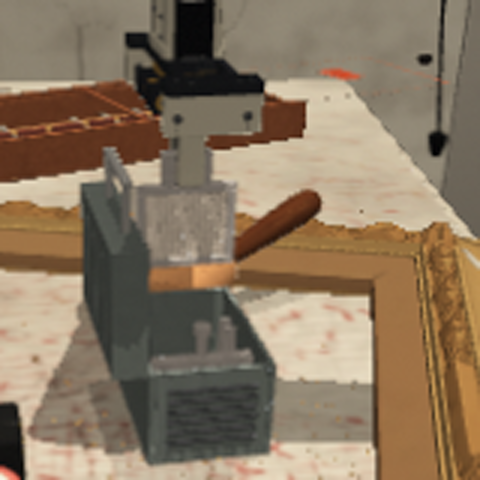

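The filter plate is out, upright in the fingers, with its bottom clear of the stud and rim; the stud plate is still in place. Now carry it to the tray.

```bash
python3 -m pendant '[[0,15,0,0,0,0],[0,40,0,0,0,0],[0,70,0,0,0,0],[0,100,0,0,0,0],[0,130,0,0,0,0],[0,160,0,0,0,0],[-8,190,0,0,0,0.03],[-16,220,0,0,0,0.06],[-24,250,0,0,0,0.09],[-32,280,0,0,0,0.12],[-40,310,0,0,0,0.15],[-45,335,0,0,0,0.152],[-48,346,0,0,0,0.152],[-49,351,0,0,0,0.152],[-49,351,0,0,0,0.152],[-49,351,0,0,0,0.152],[-49,351,0,0,0,0.152],[-49,351,0,0,0,0.152]]'
python3 - <<'E'
from h import *
im=r.capture("top")[:,:,::-1];sd=r.capture("side")[:,:,::-1]
cv2.imwrite("pics/p9.png",np.hstack([cv2.resize(im[140:290,150:370],(400,273)),cv2.resize(sd[50:290,190:390],(333,400))[:273]]) if 0 else np.hstack([cv2.resize(im[120:300,150:370],(440,360)),cv2.resize(sd[60:290,190:390],(313,360))]))
E
```

```text
time_s: 17.62
tcp_pos: [0.6055, 0.0373, 0.2325]
eef_rot: [-180.0, 0.0, 178.7]
contact_force: [-0.0, 0.4, -1.4]
gripper_width: 0.0121
gripper_force: 25.0
```

View pics/p9.png

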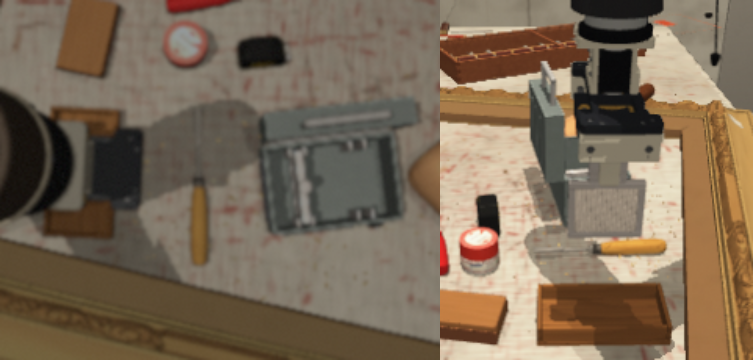

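The plate hangs upright above the tray and in line with it, the baffle plate is in its slot, the hood is open, and the gouge hasn't moved. Handing in.

```bash
python3 -c "
from plant import r
s=r.get_state();print(s['tcp_pos'],s['qd'],s['gripper_force']);print(r.close_job())"
```

```text
[0.60544652 0.03742472 0.23246223] [ 0.25642368  0.01553861 -0.02472509 -0.00705841  0.00117395  0.05471839] 24.98373717069626
the job is handed in; nothing more can be done
None
```

I opened the hood and drew the filter plate out, then handed the job in with the plate held upright over the centre of the tray, its lower edge about 137 mm above the bench; no verdict was returned.

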